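Put the seasonings back in their places

TASK

Put the three spice jars with red, yellow and green lids back, each standing upright inside the rim of the coaster of its lid's colour, and push the steel-and-black rechargeable mill down into the black charging dock until it clicks fully home. Set things down rather than dropping them, and leave the blue-lidded jar and the wooden pepper mill where they are.

Things in the scene. Friction and masses are not known exactly. Their poses are not given: they have to be found in the camera images.
- red_jar_centre (a point): Loose spice jar full of brick-red spice, with a paper band and a red lid; upright cylinder, body 44 mm across, lid 39 mm across (top 20 mm), 72 mm tall, 0.08 to 0.15 kg. Point: its centre, 36 mm above its underside; z axis up.
- yellow_jar_centre (a point): Loose spice jar full of ochre spice, with a paper band and a yellow lid; upright cylinder, body 44 mm across, lid 39 mm across (top 20 mm), 72 mm tall, 0.08 to 0.15 kg. Point: its centre, 36 mm above its underside; z axis up.
- green_jar_centre (a point): Loose spice jar full of olive-green spice, with a paper band and a green lid; upright cylinder, body 44 mm across, lid 39 mm across (top 20 mm), 72 mm tall, 0.08 to 0.15 kg. Point: its centre, 36 mm above its underside; z axis up.
- red_coaster_floor (a point): Fixed round red coaster, 82 mm across, with a raised rim; inside the rim 72 mm across. Point: centre of the upper face of its floor, 6 mm above the counter; the rim rises 5 mm above that point. A jar stands on the floor inside the rim.
- yellow_coaster_floor (a point): Fixed round yellow coaster, 82 mm across, with a raised rim; inside the rim 72 mm across. Point: centre of the upper face of its floor, 6 mm above the counter; the rim rises 5 mm above that point. A jar stands on the floor inside the rim.
- green_coaster_floor (a point): Fixed round green coaster, 82 mm across, with a raised rim; inside the rim 72 mm across. Point: centre of the upper face of its floor, 6 mm above the counter; the rim rises 5 mm above that point. A jar stands on the floor inside the rim.
- mill_centre (a point): Loose rechargeable mill: upright cylinder 48 mm across and 90 mm tall: brushed-steel body up to 68 mm, above it a narrower black cap 34 mm across with a small steel disc on top, 0.20 to 0.31 kg. Around its foot, 10 to 24 mm above the underside, runs a groove; the foot's edge is bevelled to 36 mm. Point: its centre, 45 mm above its underside; z axis up.
- dock_seat (a point): Fixed black charging dock: round cup, top 28 mm above the counter, well 64 mm across flaring to 78 mm at the mouth; three sprung steel balls inside, 17 mm above its floor. Point: centre of the well's floor, 6 mm above the counter. The mill goes straight down, any way round: it stops on the balls 17 mm too high until a push of about 5 to 10 N clicks it down; home, its centre is 45 mm above this point.
- blue_jar_centre (a point): Loose spice jar of the same size as the others (44 mm across, 72 mm tall), beige spice, blue lid: to be left alone. Point: its centre, 36 mm above its underside.
- wood_mill_centre (a point): Loose hand pepper mill of turned wood, 50 mm across at the foot, 126 mm tall: to be left alone. Point: its centre, 63 mm above its underside.

How it is judged:
At the end, for the whole second after the job is handed in: Each coloured-lid jar stands upright (0.08 rad) and at rest on the floor of its own colour's coaster, centres within 15 mm; the rechargeable mill rests on the dock's floor (4 mm in height, 8 mm sideways, 0.10 rad); blue-lidded jar and wooden mill upright, moved less than 30 mm (horizontal distance between red_jar_centre and red_coaster_floor below 0.015 m and z of red_jar_centre in the frame of red_coaster_floor between 0.032 and 0.04 m and angle between each of red_jar_centre, yellow_jar_centre, green_jar_centre's own z axis and vertical below 0.08 rad and linear speed of each of red_jar, yellow_jar, green_jar, mill below 0.02 m/s and horizontal distance between yellow_jar_centre and yellow_coaster_floor below 0.015 m and z of yellow_jar_centre in the frame of yellow_coaster_floor between 0.032 and 0.04 m and horizontal distance between green_jar_centre and green_coaster_floor below 0.015 m and z of green_jar_centre in the frame of green_coaster_floor between 0.032 and 0.04 m and horizontal distance between mill_centre and dock_seat below 0.008 m and z of mill_centre in the frame of dock_seat between 0.041 and 0.049 m and angle between each of mill_centre, blue_jar_centre, wood_mill_centre's own z axis and vertical below 0.1 rad and distance of each of blue_jar_centre, wood_mill_centre from where it was at the start of the episode below 0.03 m); the robot touches nothing.
It fails at once if a jar or the rechargeable mill is dropped (moves faster than 0.7 m/s, about 25 mm of free fall, with the fingers off it) ((linear speed of red_jar above 0.7 m/s and contact force between the fingers and red_jar below 0.05 N) or (linear speed of yellow_jar above 0.7 m/s and contact force between the fingers and yellow_jar below 0.05 N) or (linear speed of green_jar above 0.7 m/s and contact force between the fingers and green_jar below 0.05 N) or (linear speed of mill above 0.7 m/s and contact force between the fingers and mill below 0.05 N)).
It fails at once if the blue-lidded jar is shoved more than 30 mm or knocked over (distance of blue_jar_centre from where it was at the start of the episode above 0.03 m or angle between blue_jar_centre's own z axis and vertical above 0.3 rad).
It fails at once if the wooden mill is shoved more than 30 mm or knocked over (distance of wood_mill_centre from where it was at the start of the episode above 0.03 m or angle between wood_mill_centre's own z axis and vertical above 0.3 rad).
It also fails if it takes over 128 s, if anything falls off the work surface, if the arm or the gripper's body presses on something with over 40 N, if the wrist force passes 120 N, or if a joint passes its speed limit or range.

ROBOT

A 6-joint arm with a two-finger parallel gripper is mounted at the origin on the work surface. World frame = base frame: x ahead of the robot, y to its left, z up, the work surface at z = 0. Lengths are in m, angles in rad, forces in N, time in s.
With the tool pointing down it reaches from about 0.25 to 0.85 m from the base axis. Payload 12.5 kg.
Tool frame: the origin (TCP) lies at the very end of the fingers, on their centre line; the grasp point (between the pads) lies 19 mm behind it (manip.hold_point_z is the z of the grasp point in the tool frame, in m); z points along the fingers, y is the line along which they close (so a half turn about z gives the same grasp; the last joint's range is limited). The gripper opens to 93 mm and grips with 3 to 60 N. Pads are 15 mm wide; open, the fingers measure 128 mm over their backs; the gripper's body (75 mm by 188 mm) begins 65 mm behind the grasp point.
Start: joints at [-1.423, 0.351, 1.652, -0, 1.139, -0.085], TCP at [0.127, -0.535, 0.219] pointing down, gripper open.
Joint ranges: [-2.75, 2.75], [-0.79, 2.1], [0.01, 2.65], [-1.57, 4.71], [0.07, 3.14], [-2.87, 2.87]. Speed limits (rad/s): [2.22, 2.22, 2.79, 3.14, 3.14, 3.14].

INTERFACE

Orientations are given as a unit quaternion [w, x, y, z].
In Python, from station import manip gives the robot as it stands. The module is installed in compiled form; this text tells all that it offers. Calls block until the motion is done:
- manip.move_to(position, orientation): joint-space move of the TCP to a pose.
- manip.movel(position, rate=0.15, orientation=None): straight line of the TCP; orientation=None keeps the orientation; rate is the mean speed in m/s.
- manip.movej(angles): joint-space move.
- manip.grip(opening, newtons=None): opening from 0.0 (shut) to 1.0 (fully open); newtons is the grip in N (None keeps the last); returns when the fingers have stopped.
- manip.pause(seconds).
- manip.solve_ik(position, orientation): joint angles nearest the present ones, or None.
- manip.state(): the state.
- manip.get_image(name): name is "scene" or "top"; returns a dict with "img" (400x640x3 uint8, red, green, blue), "depth" (400x640 float32, m along the optical axis (not along the pixel's ray), 0 where there is no reading), "fx", "fy", "cx", "cy" (pixels), "rvec" (rotation vector, rad) and "tvec" (3), from world to camera coordinates, as OpenCV has them. Camera axes: x right, y down, z forward; pixel columns grow to the right and rows downward; lengths in m; the calibration is good to about 2 mm. A picture is of the moment at which its call begins.
A pose or a line that the arm cannot do raises manip.MotionError and nothing moves.
- manip.sign_off(): hands the job in; it is judged then, once.
Trained networks look in a picture, given as the dict that the camera call returned (one of the last four; its "shot" number tells which), for a name from the list of things; names that differ only in an ending like _2 or _b are one class to them, and where a whole thing is asked for, a point or a joint stands for the part that bears it (a point fixed in the world has none). Each returns a list of dicts, best first, with "confidence" (0 to 1); they miss things now and then, are a little off and sometimes report something else, mostly with a low value. They report only what shows in the picture. A call takes as long as a camera call.
- manip.look_for(query, picture): "rect" ([left, top, right, bottom] in pixels, round what is visible of it).
- manip.spot_point(query, picture): "location" ([row, column] in pixels: a listed point, or the origin of a listed thing).
The state is a dict: "time_s": time; "joint_positions": joint angles; "dq": joint speeds; "joint_efforts": joint torques, N m; "tool_pos": TCP position; "tcp_rot": TCP orientation; "ft_force": force on the tool from outside, world axes, zero at the start; "ft_torque": the same for the moment, N m; "opening": opening from 0.0 (shut) to 1.0 (fully open); "gripper_force": force on a finger pad.
Only numpy, scipy, OpenCV 4.12 (cv2) and the standard library are available. Lean on these libraries where they do the work, as an engineer would, in place of code of your own. Each camera call takes 0.05 s, during which the arm holds its last target. There are 200 camera calls.

## Working session

There is one attempt and no reset: what is moved stays moved. The work goes in short steps, each a Python script; the robot and the scene stay as the last script left them, time stands still between calls to the robot, and variables do not carry over. Pictures are saved under pics/ and viewed, at most 14 in all, crops included, and the job is handed in when it is done.

```bash
mkdir -p pics; cat > h.py <<'E'
from station import manip
import numpy as np, cv2
def ray(p,row,col,z):
    R,_=cv2.Rodrigues(np.array(p["rvec"],float)); t=np.array(p["tvec"],float).ravel()
    c=-R.T@t; d=R.T@np.array([(col-p["cx"])/p["fx"],(row-p["cy"])/p["fy"],1])
    return c+d*(z-c[2])/d[2]
def cloud(p):
    R,_=cv2.Rodrigues(np.array(p["rvec"],float)); t=np.array(p["tvec"],float).ravel()
    v,u=np.mgrid[:400,:640]; d=p["depth"]
    X=np.stack([(u-p["cx"])/p["fx"]*d,(v-p["cy"])/p["fy"]*d,d],-1)
    return (X-t)@R
Z=dict(red_jar_centre=.036,yellow_jar_centre=.036,green_jar_centre=.036,blue_jar_centre=.036,wood_mill_centre=.063,mill_centre=.045,red_coaster_floor=.006,yellow_coaster_floor=.006,green_coaster_floor=.006,dock_seat=.006)
def save(p,n): cv2.imwrite(f"pics/{n}.png",p["img"][:,:,::-1])
E
python3 - <<'E'
from h import *
for c in ("top","scene"):
    p=manip.get_image(c); save(p,c+"0")
    print(c)
    for q,z in Z.items():
        for r in manip.spot_point(q,p)[:2]:
            print(q,np.round(r["location"],0),round(r["confidence"],2),np.round(ray(p,*r["location"],z),3))
print(manip.hold_point_z,manip.state())
E
```

```text
top
red_jar_centre [214. 298.] 0.56 [0.463 0.092 0.036]
red_jar_centre [149. 296.] 0.38 [0.668 0.096 0.036]
yellow_jar_centre [154. 350.] 0.45 [ 0.65  -0.078  0.036]
green_jar_centre [247. 408.] 0.5 [ 0.352 -0.255  0.036]
blue_jar_centre [204. 360.] 0.44 [ 0.489 -0.104  0.036]
wood_mill_centre [174. 407.] 0.78 [ 0.58  -0.253  0.063]
wood_mill_centre [212. 296.] 0.36 [0.468 0.097 0.063]
mill_centre [168. 246.] 0.48 [0.61  0.255 0.045]
red_coaster_floor [207. 205.] 0.88 [0.487 0.395 0.006]
red_coaster_floor [151. 297.] 0.59 [0.666 0.095 0.006]
yellow_coaster_floor [200. 450.] 0.92 [ 0.5   -0.398  0.006]
green_coaster_floor [230. 246.] 0.75 [0.412 0.262 0.006]
dock_seat [149. 297.] 0.71 [0.674 0.093 0.006]
dock_seat [231. 244.] 0.3 [0.408 0.266 0.006]
scene
red_jar_centre [196. 346.] 0.76 [0.469 0.102 0.036]
yellow_jar_centre [241. 298.] 0.7 [ 0.652 -0.069  0.036]
green_jar_centre [185. 237.] 0.49 [ 0.364 -0.262  0.036]
blue_jar_centre [206. 280.] 0.76 [ 0.494 -0.114  0.036]
blue_jar_centre [244. 352.] 0.67 [0.686 0.083 0.036]
wood_mill_centre [222. 233.] 0.94 [ 0.577 -0.255  0.063]
mil
[... 454 characters left out ...]
': 1.1, 'joint_positions': array([-1.42258589e+00,  3.50687308e-01,  1.65182152e+00,  8.69593674e-06,
        1.13908418e+00, -8.45712382e-02]), 'dq': array([-0.00029789, -0.00291054,  0.00143491,  0.00078822,  0.00010866,
        0.00116883]), 'joint_efforts': array([ 5.37906541e-03, -4.97233951e+01, -2.85476035e+01,  7.03417067e-02,
        2.21152429e-02, -3.26436606e-06]), 'tool_pos': array([ 0.12691626, -0.53513591,  0.21863132]), 'tcp_rot': array([-3.02291274e-07,  9.93234441e-01,  1.16126419e-01,  3.94142287e-06]), 'ft_force': array([-0.11683908, -0.01099106, -0.49152466]), 'ft_torque': array([ 0.02895126, -0.02089043, -0.01865037]), 'gripper_force': 0.0, 'opening': 1.001603267795195}
```

View pics/top0.png

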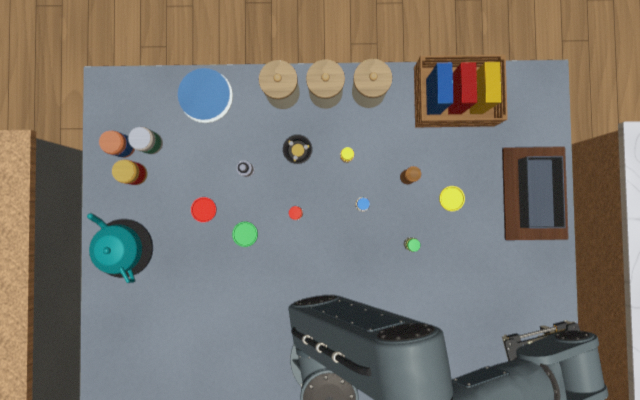

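View pics/scene0.png

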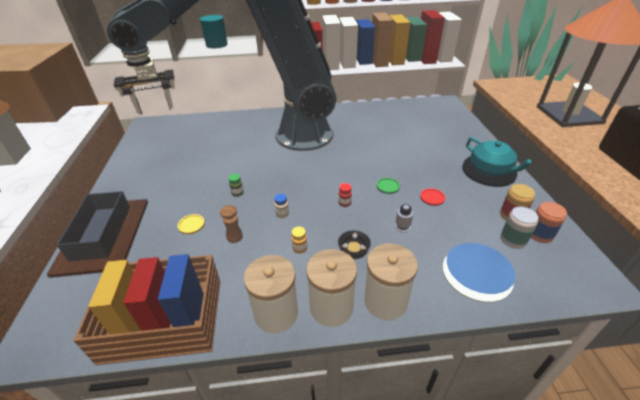

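The top view shows the red, green and yellow coasters near (row, col) (209,204), (234,245) and (198,452), the dock at (149,297) and the mill at (168,244). The jars are red (213,296), yellow (154,347), green (245,414) and blue (204,363). The networks agree with the picture. I'll refine the positions from colour and depth.

```bash
python3 - <<'E'
from h import *
est=dict(red_jar=(.466,.097),yellow_jar=(.651,-.074),green_jar=(.357,-.259),mill=(.608,.26),blue_jar=(.49,-.108),wood=(.578,-.254),red_coaster=(.486,.396),yellow_coaster=(.5,-.405),green_coaster=(.412,.26),dock=(.67,.09))
for c in ("top","scene"):
    p=manip.get_image(c); X=cloud(p); hsv=cv2.cvtColor(p["img"],cv2.COLOR_RGB2HSV).astype(int)
    print(c, "cam",np.round(ray(p,p["cy"],p["cx"],0),2))
    for n,e in est.items():
        near=np.hypot(X[...,0]-e[0],X[...,1]-e[1])<.06
        if 'coaster' in n:
            m=near&(hsv[...,1]>140)&(X[...,2]<.03); zt=.009
        elif n=='dock':
            m=near&(X[...,2]>.018)&(X[...,2]<.04); zt=.028
        else:
            zt={'mill':.09,'wood':.126}.get(n,.072); m=near&(X[...,2]>zt-.006)&(X[...,2]<zt+.01)
        v,u=np.nonzero(m)
        if len(v)<3: print(n,len(v),np.round(np.sort(X[near][:,2])[-5:],3)); continue
        if 'coaster' in n or n=='dock':
            h=cv2.convexHull(np.stack([u,v],-1).astype(np.float32)); W=np.array([ray(p,q[0,1],q[0,0],zt)[:2] for q in h],np.float32)
            (cc,r)=cv2.minEnclosingCircle(W); M=np.array([ray(p,a,b,zt)[:2] for a,b in zip(v,u)]).mean(0)
            print(n,len(v),"circ",np.round(cc,4),round(r,4),"mean",np.round(M,4),np.round(X[m][:,2].mean(),4))
        else: print(n,len(v),np.round(X[m].mean(0),4),np.round(np.ptp(X[m],axis=0),3), "ray",np.round(ray(p,v.mean(),u.mean(),zt),4))
E
```

```text
top cam [0.52 0.   0.  ]
red_jar 113 [0.4674 0.099  0.072 ] [0.037 0.034 0.012] ray [0.4674 0.099  0.072 ]
yellow_jar 112 [ 0.6501 -0.066   0.0722] [0.036 0.037 0.013] ray [ 0.6501 -0.066   0.072 ]
green_jar 120 [ 0.3629 -0.2659  0.0716] [0.034 0.037 0.014] ray [ 0.3629 -0.2658  0.072 ]
mill 84 [0.6086 0.2561 0.0887] [0.031 0.031 0.011] ray [0.6084 0.2559 0.09  ]
blue_jar 115 [ 0.4926 -0.1123  0.0721] [0.037 0.038 0.012] ray [ 0.4926 -0.1123  0.072 ]
wood 82 [ 0.5791 -0.261   0.1238] [0.036 0.039 0.012] ray [ 0.5789 -0.2606  0.126 ]
red_coaster 479 circ [0.481  0.3994] 0.0401 mean [0.4813 0.3995] 0.0068
yellow_coaster 468 circ [ 0.5068 -0.4027] 0.0398 mean [ 0.5063 -0.4026] 0.0066
green_coaster 5 circ [0.4076 0.2562] 0.0347 mean [0.3993 0.2405] 0.0094
dock 428 circ [0.6717 0.0925] 0.0479 mean [0.672 0.093] 0.0268
scene cam [0.42 0.02 0.  ]
red_jar 82 [0.4706 0.0997 0.0713] [0.038 0.038 0.008] ray [0.4715 0.0995 0.072 ]
yellow_jar 120 [ 0.6518 -0.0651  0.0715] [0.041 0.037 0.009] ray [ 0.6524 -0.0651  0.072 ]
green_jar 72 [ 0.3651 -0.2655  0.0709] [0.038 0.035 0.009] ray [ 0.3667 -0.2652  0.072 ]
mill 72 [0.6123 0.2573 0.0879] [0.032 0.031 0.008] ray [0.6146 0.2563 0.09  ]
blue_jar 88 [ 0.4951 -0.1115  0.0714] [0.042 0.035 0.008] ray [ 0.4958 -0.1115  0.072 ]
wood 65 [ 0.5822 -0.2607  0.1235] [0.03  0.031 0.007] ray [ 0.5851 -0.2601  0.126 ]
red_coaster 293 circ [0.4816 0.3996] 0.0414 mean [0.4824 0.3995] 0.007
yellow_coaster 134 circ [ 0.5076 -0.4035] 0.0391 mean [ 0.5106 -0.405 ] 0.0077
green_coaster 0 [0.013 0.013 0.013 0.013 0.014]
dock 424 circ [0.6729 0.0921] 0.0494 mean [0.6703 0.094 ] 0.0264
```

```bash
cat >> h.py <<'E'
Q=[0,1,0,0]; UP=.22; HP=.019
def fz(): 
    manip.pause(.08); return manip.state()["ft_force"][2]
def pick(x,y,h,N):
    s=manip.state()["tool_pos"]
    if s[2]<UP-.005: manip.movel([s[0],s[1],UP],.3)
    manip.grip(1.0)
    manip.move_to([x,y,UP],Q)
    manip.movel([x,y,h-HP+.05],.25); manip.movel([x,y,h-HP],.1)
    manip.grip(0.0,N); s=manip.state(); print("grip",s["opening"]*93,s["gripper_force"])
    manip.movel([x,y,h-HP+.03],.1); manip.movel([x,y,UP],.25)
    s=manip.state(); print("lifted",s["opening"]*93,s["gripper_force"],s["ft_force"][2],s["time_s"])
def place(x,y,h,floor=.006):
    """h = grasp height above the thing's underside"""
    manip.movel([x,y,UP],.3)
    z=floor+h-HP
    manip.movel([x,y,z+.03],.25); manip.movel([x,y,z+.005],.06)
    f0=fz()
    for k in range(9):
        zz=z+.004-k*.001; manip.movel([x,y,zz],.02); f=fz()
        if f-f0>2: break
    print("down at",zz-z,f-f0)
def release():
    manip.grip(0.8); s=manip.state()["tool_pos"]
    manip.movel([s[0],s[1],s[2]+.06],.12); manip.movel([s[0],s[1],UP],.3); print("t",manip.state()["time_s"])
E
python3 - <<'E'
from h import *
p=manip.get_image("top"); hsv=cv2.cvtColor(p["img"],cv2.COLOR_RGB2HSV).astype(int); X=cloud(p)
m=(np.hypot(X[...,0]-.41,X[...,1]-.26)<.07)&(abs(hsv[...,0]-65)<20)&(hsv[...,1]>70)
v,u=np.nonzero(m); W=np.array([ray(p,a,b,.009)[:2] for a,b in zip(v,u)],np.float32)
print("green coaster",len(v),W.mean(0),cv2.minEnclosingCircle(W), p["img"][234,245],X[m][:,2].mean())
pick(.4685,.099,.038,15)
place(.4813,.3995,.038); release()
p=manip.get_image("top"); X=cloud(p)
m=(np.hypot(X[...,0]-.4813,X[...,1]-.3995)<.05)&(X[...,2]>.07)&(X[...,2]<.09); print("red jar",X[m].mean(0))
save(p,"top1")
E
```

```text
green coaster 521 [0.4003489  0.26615196] ((0.4004729092121124, 0.2663528323173523), 0.04177209362387657) [110 205 127] 0.00645938077343442
grip 43.95448456302447 15.000047385692596
lifted 43.62252446473902 14.999878853559494 -2.4241879748753687 7.525
down at -0.0010000000000000009 9.986086131813353
t 14.0833
red jar [nan nan nan]<stdin>:9: RuntimeWarning: Mean of empty slice.
  ret = um.true_divide(
```

View pics/top1.png

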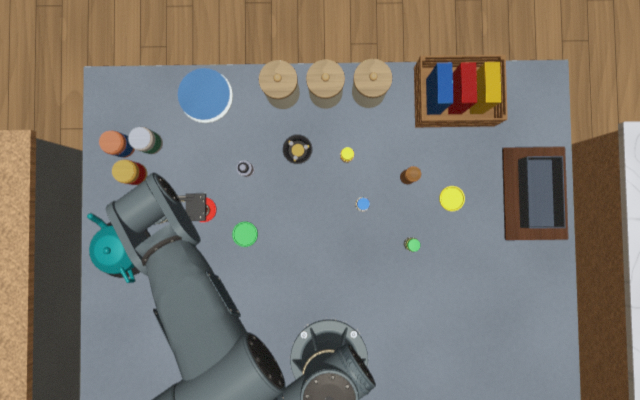

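The red jar is down at (209,204), but the arm hides it from the top camera. Nothing else has moved. Next is the green jar, and I'll check both jars once the arm has moved on to the mill.

```bash
cat >> h.py <<'E'
def top_of(p,x,y,z0,z1):
    X=cloud(p); m=(np.hypot(X[...,0]-x,X[...,1]-y)<.05)&(X[...,2]>z0)&(X[...,2]<z1)
    return (m.sum(),np.round(X[m].mean(0),4)) if m.any() else "hidden"
E
python3 - <<'E'
from h import *
pick(.364,-.2657,.038,15)
p=manip.get_image("top"); print("red",top_of(p,.4813,.3995,.07,.09))
place(.4004,.2662,.038); release()
pick(.651,-.0655,.038,15)
p=manip.get_image("top"); print("green",top_of(p,.4004,.2662,.07,.09)); p=manip.get_image("scene"); print("red",top_of(p,.4813,.3995,.07,.09),"green",top_of(p,.4004,.2662,.07,.09))
place(.5065,-.403,.038); release()
pick(.610,.2565,.048,40)
p=manip.get_image("top"); print("yellow",top_of(p,.5065,-.403,.07,.09)); save(p,"top2")
for c,x,y in (("blue",.4926,-.1123),("dummy",.5791,-.261)): print(c,top_of(p,x,y,.065,.14))
E
```

```text
grip 43.993242476592194 14.999900758266449
lifted 43.82500606528829 14.999915957450867 -1.021717692724699 20.5917
red (np.int64(123), array([0.48  , 0.3976, 0.0776]))
down at -0.0010000000000000009 11.50992284415055
t 27.975
grip 43.80742486415961 14.99989315867424
lifted 43.50136530492297 14.999862313270569 -1.2767603703633092 33.5667
green (np.int64(127), array([0.3998, 0.2651, 0.0772]))
red (np.int64(88), array([0.4835, 0.3981, 0.0767])) green (np.int64(72), array([0.4024, 0.2664, 0.0767]))
down at -0.0010000000000000009 9.778142344228163
t 40.45
grip 47.66219930613122 39.99813616275787
lifted 47.301859360069116 39.99610662460327 -3.184937829680686 46.7667
yellow (np.int64(125), array([ 0.5057, -0.4024,  0.0777]))
blue (np.int64(121), array([ 0.4924, -0.1122,  0.0723]))
dummy (np.int64(211), array([ 0.5779, -0.2591,  0.116 ]))
```

View pics/top2.png

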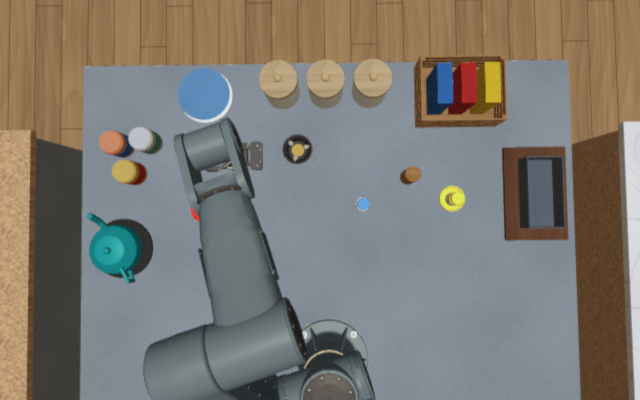

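All three jars stand within about 3 mm of their coaster centres, with the yellow one at (198,452). The mill is gripped, so I'll dock it now.

```bash
python3 - <<'E'
from h import *
x,y,h=.672,.0925,.048
manip.movel([x,y,UP],.25)
z=.006+h-HP
manip.movel([x,y,z+.035],.2); manip.movel([x,y,z+.022],.05); f0=fz(); L=[]
for k in np.arange(.020,-.006,-.002):
    manip.movel([x,y,z+k],.03); s=manip.state(); f=fz()-f0; L.append((round(k*1e3),round(float(f),1),np.round(manip.state()["tool_pos"][2]-z,4)))
    if k<.004 and f>12 or f>35: break
print(L)
manip.grip(0.75); manip.movel([x,y,z+.08],.12); manip.movel([x,y,UP],.3)
manip.move_to([.45,-.2,.3],Q)
for c in ("top","scene"):
    p=manip.get_image(c); save(p,c+"3"); print("mill",top_of(p,x,y,.085,.13),"red",top_of(p,.4813,.3995,.07,.09),"wood",top_of(p,.5791,-.261,.12,.14))
print(manip.state()["time_s"])
E
```

```text
[(20, 0.4, np.float64(0.02)), (18, 0.3, np.float64(0.018)), (16, 2.1, np.float64(0.0162)), (14, 1.5, np.float64(0.0138)), (12, 0.1, np.float64(0.0116)), (10, -0.1, np.float64(0.0097)), (8, -2.1, np.float64(0.0078)), (6, -3.5, np.float64(0.0056)), (4, -5.4, np.float64(0.0035)), (2, -5.2, np.float64(0.0018)), (0, 1.0, np.float64(0.0005)), (-2, 14.1, np.float64(0.0))]
mill (np.int64(94), array([0.6704, 0.0918, 0.0934])) red (np.int64(124), array([0.4801, 0.3978, 0.0773])) wood (np.int64(85), array([ 0.5797, -0.2611,  0.1237]))
mill (np.int64(101), array([0.6751, 0.0918, 0.0928])) red (np.int64(85), array([0.4831, 0.3985, 0.0768])) wood (np.int64(65), array([ 0.5827, -0.2597,  0.1238]))
56.4917
```

View pics/scene3.png

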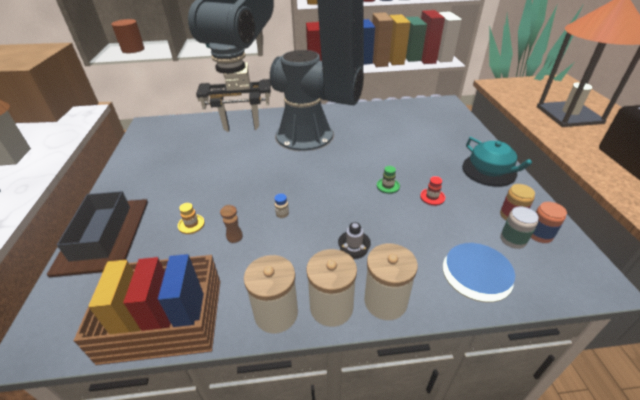

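The jars stand in their coasters at (182,389), (190,433) and (217,189). The mill sits in the dock at (237,355), and its top is about 5 mm higher than on the counter, against 6 mm expected when home and 23 mm if it were still on the balls. I'm handing the job in.

```bash
python3 -c "
from station import manip
print(manip.sign_off())"
```

```text
the job is handed in; nothing more can be done
None
```

The job is handed in at about 56 s with no verdict returned: by the last camera measurements the red, yellow and green jars stand in their own coasters, the mill is clicked home in the dock, and the blue jar and wooden mill were not disturbed.

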